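# Lay out the stamp blocks and hold the clamp open

### The arm

A 6-joint arm with a two-finger parallel gripper is mounted at the origin on the work surface. World frame = base frame: x ahead of the robot, y to its left, z up, the work surface at z = 0. Lengths are in m, angles in degrees, forces in N, time in s.
With the tool pointing down it reaches from about 0.375 to 0.9 m from the base axis. Payload 3.1 kg.
Tool frame: the origin (TCP) lies on the front face of the gripper's body, between the roots of the fingers; the fingertips stand 70 mm ahead of it and the grasp point (between the pads) lies 51 mm ahead of it (bot.tip_extent is the distance from the TCP to the fingertips, in m); z points along the fingers, x is the direction in which the jaws open and shut, and the axes are right-handed (so a half turn about z gives the same grasp; the last joint's range is limited). The gripper opens to 87 mm and grips with 3 to 60 N. Pads are 19 mm wide; open, the fingers measure 117 mm over their backs; the gripper's body (75 mm by 190 mm) begins 51 mm behind the grasp point.
Start: joints at [65.747, 30.224, 82.088, -0, 67.689, -10.227], TCP at [0.151, 0.606, 0.292] pointing down, gripper open.
Joint ranges: [-176.69, 176.69], [-43.24, 126.21], [12.49, 139.97], [-82, 262], [0, 151.66], [-163.58, 163.58]. Speed limits (degrees/s): [159.86, 159.86, 180, 180, 180, 180].

### API

Orientations are given as a 3x3 rotation matrix whose columns are the frame's x, y, z axes.
In Python, from rig import bot, viewer, ticket gives the robot as it stands. The module is installed in compiled form; this text tells all that it offers.
- The arm moves only by the tool arm_command, never from a script. Its argument "targets" is a list of rows, each an object with "rot": the turn, a rotation vector about the tool's x, y, z in degrees, a list of three; "offset": the shift along the tool's x, y, z in cm, a list of three; "gripper": the closure, from 0 (fully open) to 1 (shut). A call has 1 to 8 rows; each row is the pose to reach, as a shift and turn from the pose commanded when the call began, along the tool's axes at that moment; what a row does not reach only later rows make up. A row lasts 1/10 s, in which the tool goes at most 50 mm and 8.59 degrees, less where a joint would pass 70% of its speed; a pose out of reach is approached as far as the arm can. A call with a gripper value outside its range is refused whole. The fingers move at their own pace and stop on an object; the grip force is fixed at half the most. Time passes only in rows, so rows that repeat a pose let the fingers close. It gives the time, the measured TCP pose, the force and the opening at its end, in the units of the state.
- bot.read_state(): the state, without advancing time (a new reading comes with each control period).
- viewer.capture(name): name is "side" or "top" or "wrist"; returns a dict with "frame" (480x640x3 uint8, red, green, blue), "fx", "fy", "cx", "cy" (pixels), "view" (4x4, takes a point from world to camera coordinates). Camera axes: x right, y down, z forward; pixel columns grow to the right and rows downward; lengths in m; the calibration is good to about 2 mm. A picture is of the moment at which its call begins. There is no depth.
- ticket.hand_in(): hands the job in, once; it reports no verdict.
The state is a dict: "time_s": time; "joint_positions": joint angles; "qvel": joint speeds; "tau": joint torques, N m; "position": TCP position; "tcp_rot": TCP orientation; "force": force on the tool from outside, world axes, zero at the start; "moment": the same for the moment, N m; "opening": opening from 0.0 (shut) to 1.0 (fully open).
Only numpy, scipy, OpenCV 4.12 (cv2) and the standard library are available. Lean on these libraries where they do the work, as an engineer would, in place of code of your own. Each camera call takes 0.05 s, during which the arm holds its last target. There are 200 camera calls.

### The job

Get the next print ready: first spread the heaped stamp blocks over their tray into one even layer, every block down on the tray floor with a clear finger's width (15 mm or more) to each other block, so that the printer can see and take any of them. Then pull the sprung jaw of the block clamp out by its handle until its pointer is level with the brass mark, and finish holding it there, so that she can lay a block in: do not let go at the end, and leave the marker and the other things on the table where they are.

Things in the scene. Friction and masses are not known exactly. Their poses are not given: they have to be found in the camera images.
- tray: fixed shallow light-wood tray holding the stamp blocks, 180 (x) x 270 (y) x 18 mm high outside, walls and floor 5 mm thick (inside 170 x 260 mm, the floor's top 5 mm above the origin). Origin at the centre of its underside, on the table; its x and y axes run along its sides, z up.
- stamp0: one of five like loose carved wooden stamp blocks, 30 x 30 mm and 28 mm high, 15 to 31 g, blossom pattern on top. At the start they are heaped in the tray as a short row of three side by side (about 3 mm apart, row along the blocks' own y) with two more on top; this one starts bottom layer, middle of the row. Origin at the centre of its underside, z up, x and y square to its sides.
- stamp0_center (a point): the middle of stamp0, 14 mm above its origin
- stamp1: one of five like loose carved wooden stamp blocks, 30 x 30 mm and 28 mm high, 15 to 31 g, blossom pattern on top. At the start they are heaped in the tray as a short row of three side by side (about 3 mm apart, row along the blocks' own y) with two more on top; this one starts bottom layer, the +y end of the row (heap frame). Origin at the centre of its underside, z up, x and y square to its sides.
- stamp1_center (a point): the middle of stamp1, 14 mm above its origin
- stamp2: one of five like loose carved wooden stamp blocks, 30 x 30 mm and 28 mm high, 15 to 31 g, blossom pattern on top. At the start they are heaped in the tray as a short row of three side by side (about 3 mm apart, row along the blocks' own y) with two more on top; this one starts bottom layer, the -y end of the row. Origin at the centre of its underside, z up, x and y square to its sides.
- stamp2_center (a point): the middle of stamp2, 14 mm above its origin
- stamp3: one of five like loose carved wooden stamp blocks, 30 x 30 mm and 28 mm high, 15 to 31 g, blossom pattern on top. At the start they are heaped in the tray as a short row of three side by side (about 3 mm apart, row along the blocks' own y) with two more on top; this one starts on top, over the joint of stamp0 and stamp1. Origin at the centre of its underside, z up, x and y square to its sides.
- stamp3_center (a point): the middle of stamp3, 14 mm above its origin
- stamp4: one of five like loose carved wooden stamp blocks, 30 x 30 mm and 28 mm high, 15 to 31 g, blossom pattern on top. At the start they are heaped in the tray as a short row of three side by side (about 3 mm apart, row along the blocks' own y) with two more on top; this one starts on top, over the joint of stamp0 and stamp2. Origin at the centre of its underside, z up, x and y square to its sides.
- stamp4_center (a point): the middle of stamp4, 14 mm above its origin
- clamp: fixed printing-block clamp: plywood base 310 (x) x 190 (y) x 18 mm, origin at the centre of its underside, on the table. A steel fence (top 50 mm above the table) crosses it at x = 35 mm; two spring tubes lie behind the fence, from x = 45 to 153 mm, tops 47 mm above the table. The jaw in front of the fence is pulled along the base's -x (roughly towards the robot).
- jaw (a joint): travel of the sprung jaw, m: 0 is shut against the fence, grows as it is pulled out along the clamp's -x, stop at 0.11. The spring pulls it back with about 5.5 N at 0 and 1.1 N more for every 10 mm (about 15 N at 85 mm); let go, it slides shut. The jaw is a wooden bar 24 (x) x 130 (y) mm, its top 48 mm above the table.
- handle (a point): grip point of the jaw's upright wooden handle, 70 mm above the table. The handle is a flat tab 14 mm thick along the clamp's x, 36 mm wide along its y, reaching from 48 to 89 mm above the table; it moves with the jaw and can be pinched from above across its 14 mm. Same axes as the clamp.
- jaw_tip (a point): end of the thin steel pointer (4 mm wide along x) that sticks out of the jaw's +y end, 34 mm above the table; moves with the jaw. Same axes as the clamp.
- mark_tip (a point): the mark: the inner edge of the thin brass fin (4 mm wide along x, top 40 mm above the table) of the stiff marker on the rail along the +y side of the clamp base. It stands 45 to 85 mm along the clamp's -x from where the pointer stands with the jaw shut, and the pointer passes about 1 mm beside it. Same axes as the clamp.
- bowl: bystander: white ceramic bowl, 110 mm wide, 50 mm high, origin under its centre
- hammer: bystander: hammer lying on the table to the robot's right, handle towards the robot
- brush: bystander: flat brush lying on the table to the robot's left, handle towards the robot
Not all that is in view belongs to the job. Leave any black look-alike of the stamp3 alone. What is shaped like the stamp4 but blue is not meant.

How it is judged:
By the outcome, as a careful person would: the job done as asked, in the order asked, and still so for the second after the job is handed in, while the arm keeps its last pose, push and grip.
It also fails if it takes over 72 s, if anything falls off the work surface, if the arm or the gripper's body presses on something with over 40 N, if the wrist force passes 120 N, or if a joint passes its speed limit or range.

## Working session

There is one attempt and no reset: what is moved stays moved. The work goes in short steps, Python scripts to look and compute and a tool call to move; the robot and the scene stay as the last step left them, time stands still between calls to the robot, and variables do not carry over. Pictures are saved under pics/ and viewed, about 8 in all and at most 12, crops included, and the job is handed in when it is done.

Besides the shell and the picture viewer there is one more tool, called after "Request:" as name([rows], argument=value, ...), one row to a line, values as JSON. arm_command: Moves the arm, as the interface text tells. Its arguments: {"type":"object","properties":{"targets":{"type":"array"}},"required":["targets"]}

```bash
mkdir -p pics
cat > h.py <<'E'
from rig import bot, viewer, ticket
import numpy as np, cv2
def snap(name,fn,crop=None,s=1):
    c=viewer.capture(name); f=c["frame"][:,:,::-1].copy()
    np.savez('pics/'+fn+'.npz',K=[c["fx"],c["fy"],c["cx"],c["cy"]],view=c["view"],f=f)
    if crop: f=f[crop[1]:crop[3],crop[0]:crop[2]]
    if s!=1: f=cv2.resize(f,None,fx=s,fy=s,interpolation=cv2.INTER_CUBIC)
    cv2.imwrite('pics/'+fn+'.png',f); return c
def back(fn,u,v,z):
    d=np.load('pics/'+fn+'.npz'); fx,fy,cx,cy=d['K']; V=d['view']
    R,t=V[:3,:3],V[:3,3]; o=-R.T@t; r=R.T@np.array([(u-cx)/fx,(v-cy)/fy,1])
    return o+r*(z-o[2])/r[2]
def proj(fn,p):
    d=np.load('pics/'+fn+'.npz'); fx,fy,cx,cy=d['K']; V=d['view']
    q=V[:3,:3]@np.array(p)+V[:3,3]; return np.array([fx*q[0]/q[2]+cx,fy*q[1]/q[2]+cy])
E
python3 - <<'E'
from h import *
snap('top','t0');snap('side','s0');snap('wrist','w0')
s=bot.read_state();print(s)
for n in('t0','s0','w0'):
    d=np.load(f'pics/{n}.npz');V=d['view'];print(n,d['K'],-V[:3,:3].T@V[:3,3]);print(V[:3,:3].round(3))
E
```

```text
{'time_s': 0.15, 'joint_positions': array([ 6.57479362e+01,  3.02686435e+01,  8.21391966e+01, -1.38244657e-03,
        6.76878905e+01, -1.02278821e+01]), 'qvel': array([-0.12317763, -0.30913177, -0.20396313,  0.01535819, -0.06212756,
        0.0259596 ]), 'tau': array([ 1.06737447e-03, -4.40428734e+01, -1.76843351e+01,  6.33534906e-02,
        5.52896981e-02, -9.61632736e-05]), 'position': array([0.15125712, 0.60596949, 0.29147762]), 'tcp_rot': array([[ 2.42321934e-01,  9.70195669e-01, -6.65937244e-04],
       [ 9.70194498e-01, -2.42322693e-01, -1.53252734e-03],
       [-1.64822309e-03, -2.74723662e-04, -9.99998604e-01]]), 'force': array([0.03280486, 0.59281128, 0.15452163]), 'moment': array([-0.02239472,  0.00124947, -0.01976129]), 'opening': 1.0004075803132424}
t0 [492.24616234 492.24616234 323.81823077 247.66729951] [0.41839244 0.01913382 1.33161987]
[[-0.021 -0.999  0.025]
 [-0.987  0.017 -0.157]
 [ 0.157 -0.028 -0.987]]
s0 [559.94757864 559.94757864 314.86276364 239.80361752] [-0.09248148 -0.8053798   0.90122403]
[[ 0.739 -0.673  0.005]
 [-0.407 -0.452 -0.794]
 [ 0.537  0.585 -0.608]]
w0 [339.81001445 339.81001445 321.20905443 242.04555607] [0.08604338 0.62342447 0.38395455]
[[ 0.242  0.97  -0.002]
 [ 0.94  -0.234  0.248]
 [ 0.24  -0.062 -0.969]]
```

View pics/t0.png

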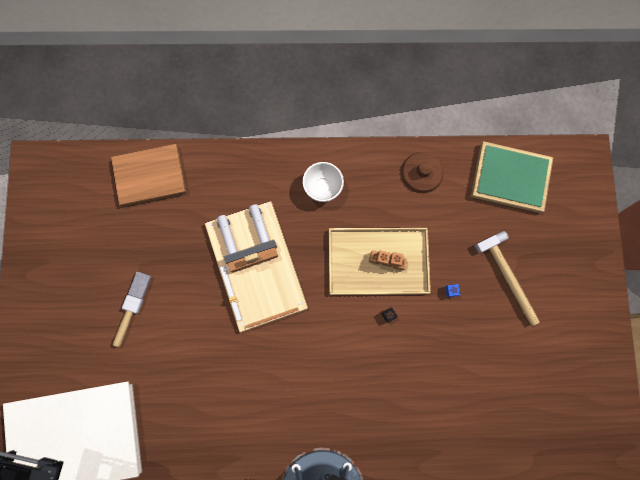

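View pics/s0.png

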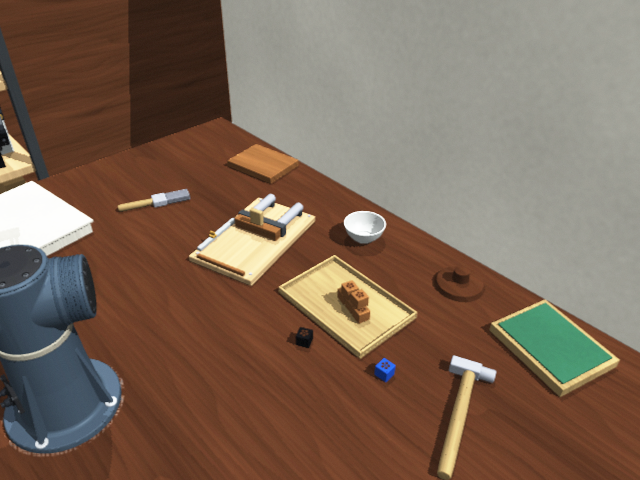

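```bash
cat >> h.py <<'E'
from scipy.spatial.transform import Rotation as Ro
def goal(p,yaw,Rc=None,pc=None):
    """offset(cm)/rot(deg) in tool frame to put TCP at p, tool down, tool x at world yaw (deg)"""
    s=bot.read_state(); R=s['tcp_rot']; q=s['position']
    c,n=np.cos(np.radians(yaw)),np.sin(np.radians(yaw))
    best=None
    for k in (1,-1):
        T=np.array([[k*c,k*n,0],[k*n,-k*c,0],[0,0,-1.]])
        rv=Ro.from_matrix(R.T@T).as_rotvec(degrees=True)
        if best is None or np.linalg.norm(rv)<np.linalg.norm(best): best=rv
    return (R.T@(np.array(p)-q)*100).round(2), best.round(1)
E
python3 - <<'E'
from h import *
for n,P in dict(tray=[(328,228,.018),(429,228,.018),(431,297,.018),(329,297,.018)],heap=[(374,250,.061),(389,252,.061),(397,253,.061)],blk=[(389,316,.028),(454,291,.028)],clamp=[(205,220,.018),(271,202,.018),(307,308,.018),(240,331,.018)]).items():
    print(n,[back('t0',*p).round(3)[:2].tolist() for p in P])
f=np.load('pics/t0.npz')['f']
a=cv2.resize(f[195:340,195:315],None,fx=4,fy=4,interpolation=cv2.INTER_CUBIC)
b=cv2.resize(f[240:285,360:420],None,fx=5,fy=5,interpolation=cv2.INTER_CUBIC)
o=np.zeros((580,780,3),np.uint8);o[:,:480]=a;o[:225,480:]=b
cv2.imwrite('pics/c1.png',o)
E
```

```text
tray [[0.681, -0.03], [0.676, -0.307], [0.488, -0.302], [0.494, -0.029]]
heap [[0.611, -0.148], [0.605, -0.187], [0.602, -0.208]]
blk [[0.44, -0.185], [0.502, -0.362]]
clamp [[0.708, 0.303], [0.756, 0.124], [0.466, 0.03], [0.409, 0.207]]
```

View pics/c1.png

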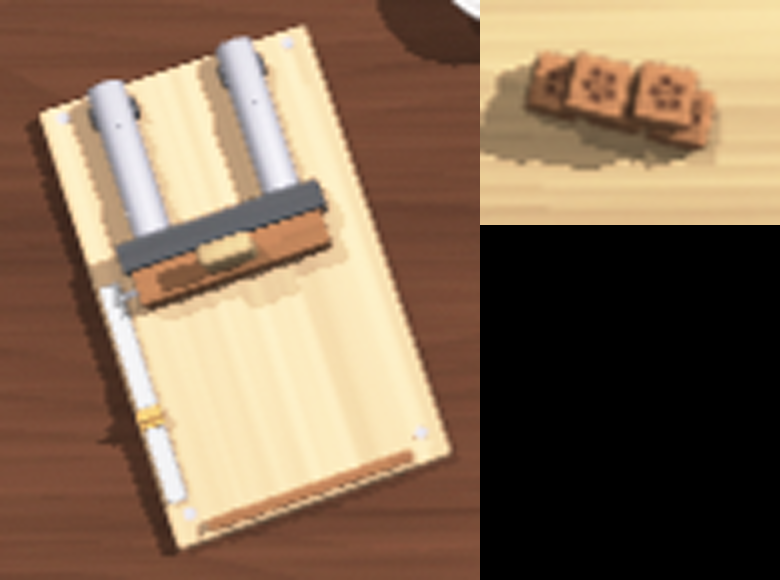

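Run:
```python
from h import *
print(goal([.60,-.18,.25],-12))
```

```text
(array([-65.37,  62.58,   4.24]), array([ 0.1,  0.1, 88. ]))
```

Request:
arm_command([
  {"rot": [0, 0, 88], "offset": [-65.4, 62.6, 4.2], "gripper": 0},
  {"rot": [0, 0, 88], "offset": [-65.4, 62.6, 4.2], "gripper": 0},
  {"rot": [0, 0, 88], "offset": [-65.4, 62.6, 4.2], "gripper": 0},
  {"rot": [0, 0, 88], "offset": [-65.4, 62.6, 4.2], "gripper": 0},
  {"rot": [0, 0, 88], "offset": [-65.4, 62.6, 4.2], "gripper": 0},
  {"rot": [0, 0, 88], "offset": [-65.4, 62.6, 4.2], "gripper": 0},
  {"rot": [0, 0, 88], "offset": [-65.4, 62.6, 4.2], "gripper": 0},
  {"rot": [0, 0, 88], "offset": [-65.4, 62.6, 4.2], "gripper": 0},
])

```text
time_s: 0.95
position: [0.3501, 0.2576, 0.2737]
tcp_rot: [[0.993, 0.12, 0.0], [0.12, -0.993, 0.0], [0.0, -0.0, -1.0]]
force: [1.3, 0.8, 0.1]
opening: 1.001
```

Run:
```python
from h import *
print(goal([.60,-.18,.25],-12))
```

```text
(array([19.56, 46.44,  2.37]), array([-0. , -0. , 18.9]))
```

Request:
arm_command([
  {"rot": [0, 0, 18.9], "offset": [19.5, 46.4, 2.4], "gripper": 0},
  {"rot": [0, 0, 18.9], "offset": [19.5, 46.4, 2.4], "gripper": 0},
  {"rot": [0, 0, 18.9], "offset": [19.5, 46.4, 2.4], "gripper": 0},
  {"rot": [0, 0, 18.9], "offset": [19.5, 46.4, 2.4], "gripper": 0},
  {"rot": [0, 0, 18.9], "offset": [19.5, 46.4, 2.4], "gripper": 0},
  {"rot": [0, 0, 18.9], "offset": [19.5, 46.4, 2.4], "gripper": 0},
  {"rot": [0, 0, 18.9], "offset": [19.5, 46.4, 2.4], "gripper": 0},
  {"rot": [0, 0, 18.9], "offset": [19.5, 46.4, 2.4], "gripper": 0},
])

```text
time_s: 1.75
position: [0.5499, -0.0886, 0.2544]
tcp_rot: [[0.979, -0.203, -0.0], [-0.203, -0.979, 0.0], [-0.0, -0.0, -1.0]]
force: [1.2, 1.2, 0.0]
opening: 0.996
```

Request:
arm_command([
  {"rot": [0, 0, 0], "offset": [3.5, 9, 0], "gripper": 0},
  {"rot": [0, 0, 0], "offset": [3.5, 9, 0], "gripper": 0},
  {"rot": [0, 0, 0], "offset": [3.5, 9, 0], "gripper": 0},
  {"rot": [0, 0, 0], "offset": [3.5, 9, 0], "gripper": 0},
])

```text
time_s: 2.15
position: [0.5651, -0.1829, 0.254]
tcp_rot: [[0.979, -0.205, -0.001], [-0.205, -0.979, 0.001], [-0.001, -0.001, -1.0]]
force: [0.2, 0.3, 0.0]
opening: 0.999
```

Run:
```python
from h import *
s=bot.read_state();print(s['time_s'],s['position'],s['tcp_rot'][:,0],np.degrees(s['qvel'])[:3] if 0 else s['qvel'][:3])
snap('wrist','w1',(120,90,520,390),2)
```

```text
2.15 [ 0.5650795  -0.18292478  0.25402742] [ 0.97875298 -0.2050391  -0.00125427] [ 2.42147581 -0.96109987  2.23792052]
```

View pics/w1.png

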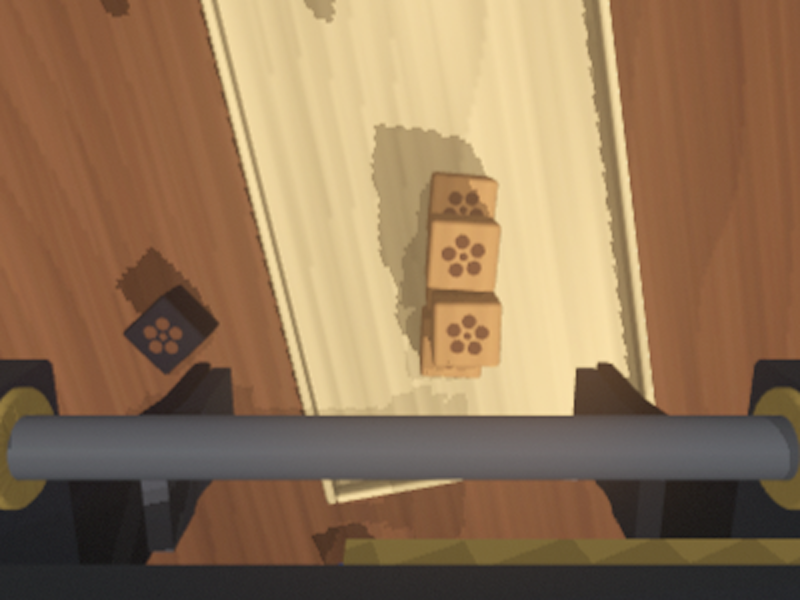

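Run:
```python
from h import *
def q(x,y,z): return back('w1',120+x/2,90+y/2,z)[:2]
for n,z,C in [('A',.061,[(431,222),(499,221),(496,292),(428,289)]),('B',.061,[(434,298),(499,293),(500,364),(433,367)]),('far edge',.033,[(433,174),(497,178)]),('near low',.033,[(424,306),(423,370)]),
 ('tray top-left/right walls outer',.018,[(203,0),(333,502),(605,0),(655,405)]),('tray corner',.018,[(333,502),(462,480)])]:
    P=np.array([q(x,y,z) for x,y in C]);d=np.diff(np.vstack([P,P[:1]]),axis=0)
    print(n,P.round(4).tolist(),P.mean(0).round(4),np.degrees(np.arctan2(d[:,1],d[:,0])).round(1),np.hypot(*d.T).round(4))
print(goal([.6,-.18,.25],-12))
```

```text
A [[0.583, -0.1548], [0.6111, -0.1602], [0.6046, -0.1902], [0.5761, -0.1829]] [ 0.5937 -0.172 ] [ -10.9 -102.2  165.6   76.2] [0.0286 0.0307 0.0294 0.029 ]
B [[0.5779, -0.1874], [0.6058, -0.1909], [0.6007, -0.2229], [0.5714, -0.2183]] [ 0.589  -0.2049] [ -7.2 -99.  171.   78.1] [0.0281 0.0324 0.0297 0.0316]
far edge [[0.5885, -0.1374], [0.6166, -0.1451]] [ 0.6026 -0.1412] [-15.3 164.7] [0.0292 0.0292]
near low [[0.5723, -0.1973], [0.5655, -0.2288]] [ 0.5689 -0.2131] [-102.2   77.8] [0.0323 0.0323]
tray top-left/right walls outer [[0.5029, -0.0421], [0.5024, -0.2983], [0.6791, -0.079], [0.6788, -0.2776]] [ 0.5908 -0.1742] [-90.1  51.1 -90.1 126.8] [0.2562 0.2816 0.1986 0.2939]
tray corner [[0.5024, -0.2983], [0.573, -0.2995]] [ 0.5377 -0.2989] [ -1. 179.] [0.0705 0.0705]
(array([ 3.42, -0.87,  0.4 ]), array([-0.1,  0.1,  0.3]))
```

```bash
cat > g.py <<'E'
import sys; from h import *
for a in sys.argv[1:]:
    x=[float(v) for v in a.split(',')]; print(a,*goal(x[:3],x[3]))
E
python3 g.py .594,-.172,.17,-13 .594,-.172,.107,-13
```

```text
.594,-.172,.17,-13 [ 2.68 -1.52  8.41] [-0.1  0.1  1.3]
.594,-.172,.107,-13 [ 2.69 -1.51 14.71] [-0.1  0.1  1.3]
```

Request:
arm_command([
  {"rot": [0, 0, 1.3], "offset": [2.7, -1.5, 4], "gripper": 0.3},
  {"rot": [0, 0, 1.3], "offset": [2.7, -1.5, 8], "gripper": 0.3},
  {"rot": [0, 0, 1.3], "offset": [2.7, -1.5, 8.4], "gripper": 0.3},
  {"rot": [0, 0, 1.3], "offset": [2.7, -1.5, 8.4], "gripper": 0.3},
])

```text
time_s: 2.6
position: [0.5938, -0.1707, 0.1698]
tcp_rot: [[0.975, -0.223, -0.004], [-0.223, -0.975, 0.002], [-0.004, -0.001, -1.0]]
force: [0.0, 0.4, 0.6]
opening: 0.745
```

```bash
python3 g.py .594,-.172,.107,-13; python3 -c "
from h import *
print(bot.read_state()['opening'])"
```

```text
.594,-.172,.107,-13 [0.08 0.13 6.28] [-0.1  0.2  0.1]
0.7452664674898791
```

Request:
arm_command([
  {"rot": [0, 0, 0], "offset": [0, 0.1, 4], "gripper": 0.3},
  {"rot": [0, 0, 0], "offset": [0, 0.1, 6.3], "gripper": 0.3},
  {"rot": [0, 0, 0], "offset": [0, 0.1, 6.3], "gripper": 0.3},
  {"rot": [0, 0, 0], "offset": [0, 0.1, 6.3], "gripper": 1},
  {"rot": [0, 0, 0], "offset": [0, 0.1, 6.3], "gripper": 1},
  {"rot": [0, 0, 0], "offset": [0, 0.1, 6.3], "gripper": 1},
  {"rot": [0, 0, 0], "offset": [0, 0.1, 6.3], "gripper": 1},
])

```text
time_s: 3.3
position: [0.5953, -0.1739, 0.1092]
tcp_rot: [[0.974, -0.225, 0.002], [-0.225, -0.974, -0.001], [0.002, 0.001, -1.0]]
force: [0.0, -0.0, -0.7]
opening: 0.421
```

```bash
python3 g.py .594,-.172,.15,-13 .632,-.080,.15,-13 .632,-.080,.080,-13
```

```text
.594,-.172,.15,-13 [-0.16 -0.15 -4.09] [ 0.  -0.1  0. ]
.632,-.080,.15,-13 [ 1.47 -9.97 -4.09] [ 0.  -0.1  0. ]
.632,-.080,.080,-13 [ 1.46 -9.98  2.91] [ 0.  -0.1  0. ]
```

Request:
arm_command([
  {"rot": [0, 0, 0], "offset": [0, 0, 0], "gripper": 1},
  {"rot": [0, 0, 0], "offset": [0, 0, 0], "gripper": 1},
  {"rot": [0, 0, 0], "offset": [0, 0, -4], "gripper": 1},
  {"rot": [0, 0, 0], "offset": [0.6, -5, -4.1], "gripper": 1},
  {"rot": [0, 0, 0], "offset": [1.4, -9.8, -4.1], "gripper": 1},
  {"rot": [0, 0, 0], "offset": [1.4, -9.8, -4.1], "gripper": 1},
  {"rot": [0, 0, 0], "offset": [1.4, -9.8, -4.1], "gripper": 1},
])

```text
time_s: 4.0
position: [0.6304, -0.0798, 0.1484]
tcp_rot: [[0.975, -0.222, -0.001], [-0.222, -0.975, -0.0], [-0.001, 0.0, -1.0]]
force: [-1.2, -0.3, -0.2]
opening: 0.34
```

```bash
python3 g.py .632,-.080,.082,-13
```

```text
.632,-.080,.082,-13 [ 0.17 -0.02  6.64] [0.  0.  0.2]
```

Request:
arm_command([
  {"rot": [0, 0, 0], "offset": [0.1, 0, 4], "gripper": 1},
  {"rot": [0, 0, 0], "offset": [0.1, 0, 6.2], "gripper": 1},
  {"rot": [0, 0, 0], "offset": [0.1, 0, 6.7], "gripper": 1},
  {"rot": [0, 0, 0], "offset": [0.1, 0, 6.7], "gripper": 1},
  {"rot": [0, 0, 0], "offset": [0.1, 0, 6.7], "gripper": 0.45},
  {"rot": [0, 0, 0], "offset": [0.1, 0, 6.7], "gripper": 0.45},
])

```text
time_s: 4.6
position: [0.6314, -0.0824, 0.0819]
tcp_rot: [[0.974, -0.226, 0.0], [-0.226, -0.974, -0.0], [0.001, 0.0, -1.0]]
force: [-0.4, 1.3, 1.1]
opening: 0.45
```

```bash
python3 g.py .632,-.080,.14,-13 .589,-.205,.14,-11 .589,-.205,.107,-11
```

```text
.632,-.080,.14,-13 [ 0.01 -0.25 -5.81] [ 0. -0. -0.]
.589,-.205,.14,-11 [-1.36 12.9  -5.81] [ 0. -0. -2.]
.589,-.205,.107,-11 [-1.36 12.9  -2.51] [ 0. -0. -2.]
```

Request:
arm_command([
  {"rot": [0, 0, 0], "offset": [0, 0, -4], "gripper": 0.4},
  {"rot": [0, 0, 0], "offset": [0, 0, -7.5], "gripper": 0.3},
  {"rot": [0, 0, -2], "offset": [-0.7, 4.5, -8], "gripper": 0.3},
  {"rot": [0, 0, -2], "offset": [-1.4, 9.3, -8], "gripper": 0.3},
  {"rot": [0, 0, -2], "offset": [-1.4, 12.9, -8], "gripper": 0.3},
  {"rot": [0, 0, -2], "offset": [-1.4, 12.9, -8], "gripper": 0.3},
  {"rot": [0, 0, -2], "offset": [-1.4, 12.9, -8], "gripper": 0.3},
])

```text
time_s: 5.3
position: [0.5884, -0.2051, 0.162]
tcp_rot: [[0.981, -0.193, 0.0], [-0.193, -0.981, 0.0], [0.0, -0.0, -1.0]]
force: [-0.6, 0.6, 0.2]
opening: 0.7
```

```bash
python3 g.py  .589,-.205,.107,-11; python3 -c "
from h import *
snap('wrist','w2',(120,90,520,390),2)"
```

```text
.589,-.205,.107,-11 [ 0.05 -0.02  5.5 ] [-0.  -0.  -0.1]
```

View pics/w2.png

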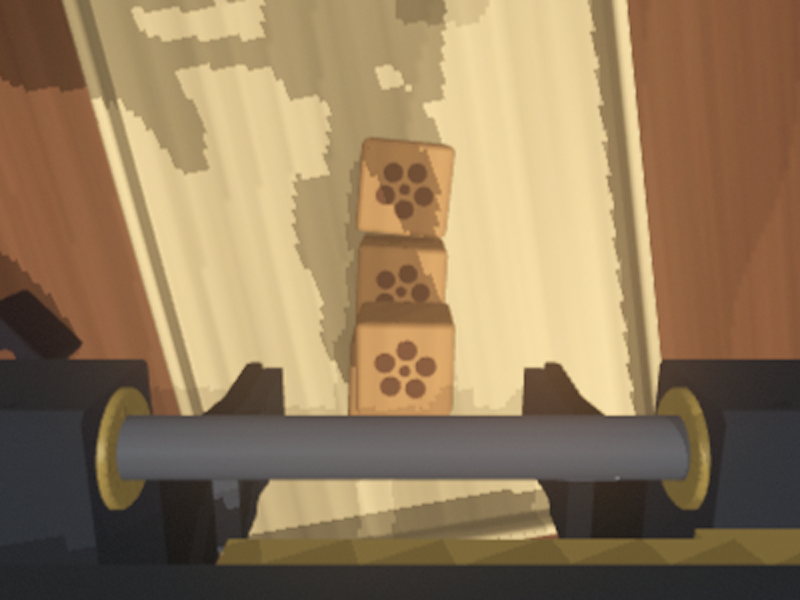

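Request:
arm_command([
  {"rot": [0, 0, 0], "offset": [0, 0, 4], "gripper": 0.3},
  {"rot": [0, 0, 0], "offset": [0, 0, 5.5], "gripper": 0.4},
  {"rot": [0, 0, 0], "offset": [0, 0, 5.6], "gripper": 1},
  {"rot": [0, 0, 0], "offset": [0, 0, 5.6], "gripper": 1},
  {"rot": [0, 0, 0], "offset": [0, 0, 5.6], "gripper": 1},
  {"rot": [0, 0, 0], "offset": [0, 0, 5.6], "gripper": 1},
  {"rot": [0, 0, 0], "offset": [0, 0, 5.6], "gripper": 1},
])

```text
time_s: 6.05
position: [0.5894, -0.2042, 0.1069]
tcp_rot: [[0.982, -0.191, 0.002], [-0.191, -0.982, -0.001], [0.002, 0.0, -1.0]]
force: [0.9, 0.2, 3.1]
opening: 0.343
```

```bash
python3 g.py  .55,-.08,.15,-13
python3 - <<'E'
from h import *
def q(x,y,z): return back('w2',120+x/2,90+y/2,z)[:2]
P=np.array([q(x,y,.033) for x,y in [(362,140),(454,148),(447,238),(357,233)]]);d=np.diff(np.vstack([P,P[:1]]),axis=0)
print(P.mean(0),np.degrees(np.arctan2(d[:,1],d[:,0])).round(1))
P=np.array([q(x,y,.033) for x,y in [(359,238),(446,241)]]);print(P,P.mean(0))
E
```

```text
.55,-.08,.15,-13 [ -6.23 -11.44  -4.33] [ 0.  -0.1  2. ]
[ 0.59890631 -0.15651331] [ -15.9 -104.6  165.7   74.9]
[[ 0.58112923 -0.168758  ]
 [ 0.60898469 -0.1752286 ]] [ 0.59505696 -0.1719933 ]
```

Request:
arm_command([
  {"rot": [0, 0, 0], "offset": [0, 0, 0], "gripper": 1},
  {"rot": [0, 0, 0], "offset": [0, 0, -4.3], "gripper": 1},
  {"rot": [0, 0, 2], "offset": [-2, -4, -4.5], "gripper": 1},
  {"rot": [0, 0, 2], "offset": [-4.5, -8, -4.5], "gripper": 1},
  {"rot": [0, 0, 2], "offset": [-6.2, -11.4, -4.4], "gripper": 1},
  {"rot": [0, 0, 2], "offset": [-6.2, -11.4, -4.4], "gripper": 1},
  {"rot": [0, 0, 2], "offset": [-6.2, -11.4, -4.4], "gripper": 1},
])

```text
time_s: 6.75
position: [0.5496, -0.0797, 0.1499]
tcp_rot: [[0.975, -0.223, 0.0], [-0.223, -0.975, -0.001], [0.001, 0.0, -1.0]]
force: [-0.5, -1.2, 0.4]
opening: 0.342
```

```bash
python3 g.py  .55,-.08,.08,-13
```

```text
.55,-.08,.08,-13 [0.05 0.02 6.99] [ 0.  -0.   0.1]
```

Request:
arm_command([
  {"rot": [0, 0, 0], "offset": [0, 0, 4], "gripper": 1},
  {"rot": [0, 0, 0], "offset": [0, 0, 6.5], "gripper": 1},
  {"rot": [0, 0, 0], "offset": [0, 0, 7], "gripper": 1},
  {"rot": [0, 0, 0], "offset": [0, 0, 7], "gripper": 1},
  {"rot": [0, 0, 0], "offset": [0, 0, 7], "gripper": 0.45},
  {"rot": [0, 0, 0], "offset": [0, 0, 7], "gripper": 0.45},
  {"rot": [0, 0, 0], "offset": [0, 0, 4], "gripper": 0.45},
  {"rot": [0, 0, 0], "offset": [0, 0, 0], "gripper": 0.4},
])

```text
time_s: 7.55
position: [0.5486, -0.0804, 0.1489]
tcp_rot: [[0.974, -0.225, -0.004], [-0.225, -0.974, 0.001], [-0.005, -0.0, -1.0]]
force: [1.4, -0.3, 0.3]
opening: 0.559
```

```bash
python3 g.py  .584,-.219,.14,-13  .584,-.219,.08,-13
```

```text
.584,-.219,.14,-13 [ 6.58 12.71  0.85] [-0.   0.3 -0. ]
.584,-.219,.08,-13 [ 6.6  12.71  6.85] [-0.   0.3 -0. ]
```

Now go above the near (−y) bottom block and take a look.

Request:
arm_command([
  {"rot": [0, 0, 0], "offset": [2.2, 4.4, 0], "gripper": 0.35},
  {"rot": [0, 0, 0], "offset": [4.4, 8.6, 0], "gripper": 0.3},
  {"rot": [0, 0, 0], "offset": [6.5, 12.6, 0], "gripper": 0.3},
  {"rot": [0, 0, 0], "offset": [6.5, 12.7, 0], "gripper": 0.3},
  {"rot": [0, 0, 0], "offset": [6.5, 12.7, 0], "gripper": 0.3},
])

```text
time_s: 8.05
position: [0.5843, -0.2202, 0.1499]
tcp_rot: [[0.974, -0.227, 0.0], [-0.227, -0.974, -0.0], [0.001, 0.0, -1.0]]
force: [-0.5, 0.0, 0.1]
opening: 0.699
```

```bash
python3 g.py  .584,-.219,.08,-13; python3 -c "
from h import *
snap('wrist','w3',(120,90,520,390),2)"
```

```text
.584,-.219,.08,-13 [-0.06 -0.11  6.99] [ 0.  -0.  -0.1]
```

View pics/w3.png

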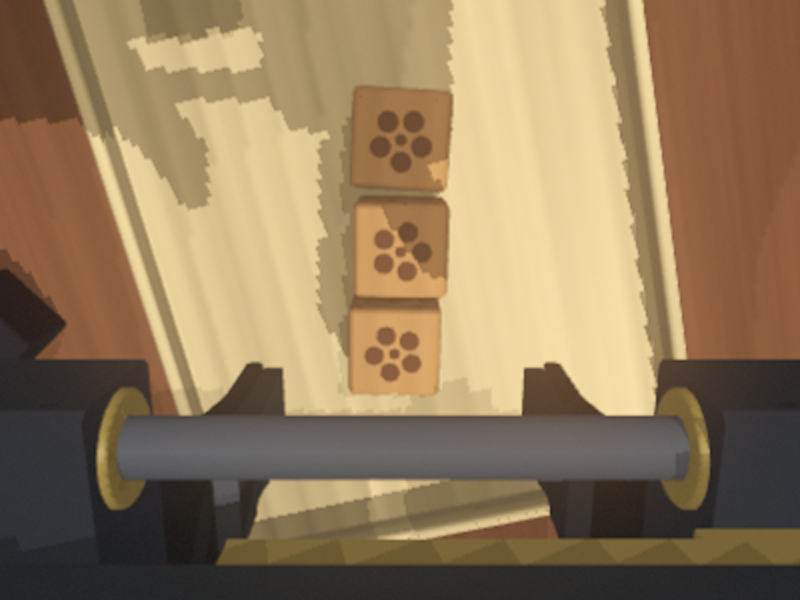

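```bash
python3 - <<'E'
from h import *
def q(x,y,z): return back('w3',120+x/2,90+y/2,z)[:2]
for C in [[(354,87),(452,92),(445,191),(351,188)],[(357,198),(447,198),(447,296),(355,296)],[(351,305),(440,304),(438,394),(349,393)]]:
    P=np.array([q(x,y,.033) for x,y in C]);d=np.diff(np.vstack([P,P[:1]]),axis=0)
    print(P.mean(0).round(4),np.degrees(np.arctan2(d[:,1],d[:,0])).round(1))
E
python3 g.py  .582,-.219,.08,-14
```

```text
[ 0.5987 -0.1562] [ -15.9 -106.3  165.1   74.1]
[ 0.5916 -0.188 ] [ -13.1 -102.2  166.9   74.8]
[ 0.5818 -0.22  ] [ -12.4 -103.5  166.2   74.6]
.582,-.219,.08,-14 [-0.15  0.07  6.96] [-0.   0.1  1. ]
```

Request:
arm_command([
  {"rot": [0, 0, 0], "offset": [-0.2, 0, 4], "gripper": 0.3},
  {"rot": [0, 0, 0], "offset": [-0.2, 0, 6.7], "gripper": 0.3},
  {"rot": [0, 0, 0], "offset": [-0.2, 0, 7], "gripper": 0.5},
  {"rot": [0, 0, 0], "offset": [-0.2, 0, 7], "gripper": 1},
  {"rot": [0, 0, 0], "offset": [-0.2, 0, 7], "gripper": 1},
  {"rot": [0, 0, 0], "offset": [-0.2, 0, 7], "gripper": 1},
  {"rot": [0, 0, 0], "offset": [-0.2, 0, 7], "gripper": 1},
  {"rot": [0, 0, 0], "offset": [-0.2, 0, 7], "gripper": 1},
])

```text
time_s: 8.9
position: [0.5832, -0.2185, 0.0811]
tcp_rot: [[0.974, -0.225, 0.002], [-0.225, -0.974, -0.001], [0.002, 0.001, -1.0]]
force: [0.7, 1.1, 5.5]
opening: 0.34
```

```bash
python3 g.py  .55,-.260,.09,-13 .55,-.260,.08,-13
```

```text
.55,-.260,.09,-13 [-2.3   4.79 -0.89] [ 0.  -0.1  0. ]
.55,-.260,.08,-13 [-2.3   4.79  0.11] [ 0.  -0.1  0. ]
```

Request:
arm_command([
  {"rot": [0, 0, 0], "offset": [0, 0, -2.5], "gripper": 1},
  {"rot": [0, 0, 0], "offset": [-1, 2.4, -3], "gripper": 1},
  {"rot": [0, 0, 0], "offset": [-2.3, 4.8, -3], "gripper": 1},
  {"rot": [0, 0, 0], "offset": [-2.3, 4.8, -2], "gripper": 1},
  {"rot": [0, 0, 0], "offset": [-2.3, 4.8, -0.4], "gripper": 1},
  {"rot": [0, 0, 0], "offset": [-2.3, 4.8, 0], "gripper": 1},
  {"rot": [0, 0, 0], "offset": [-2.3, 4.8, 0], "gripper": 1},
])

```text
time_s: 9.6
position: [0.5495, -0.2599, 0.0805]
tcp_rot: [[0.975, -0.223, -0.001], [-0.223, -0.975, -0.001], [-0.0, 0.001, -1.0]]
force: [-5.0, -2.0, 12.1]
opening: 0.345
```

Request:
arm_command([
  {"rot": [0, 0, 0], "offset": [0, 0, 0], "gripper": 0.45},
  {"rot": [0, 0, 0], "offset": [0, 0, 0], "gripper": 0.45},
  {"rot": [0, 0, 0], "offset": [0, 0, -4], "gripper": 0.45},
  {"rot": [0, 0, 0], "offset": [0, 0, -7], "gripper": 0.35},
])

```text
time_s: 10.0
position: [0.5491, -0.2587, 0.1486]
tcp_rot: [[0.975, -0.224, -0.003], [-0.224, -0.975, 0.002], [-0.003, -0.002, -1.0]]
force: [-0.1, 0.3, -0.0]
opening: 0.568
```

```bash
python3 g.py .599,-.156,.15,-15 .599,-.156,.08,-15
```

```text
.599,-.156,.15,-15 [  2.57 -11.13  -0.13] [-0.1  0.2  2.1]
.599,-.156,.08,-15 [  2.59 -11.11   6.87] [-0.1  0.2  2.1]
```

Request:
arm_command([
  {"rot": [0, 0, 2], "offset": [1.2, -4.5, 0], "gripper": 0.3},
  {"rot": [0, 0, 2], "offset": [2.6, -9, 0], "gripper": 0.3},
  {"rot": [0, 0, 2], "offset": [2.6, -11.1, 0], "gripper": 0.3},
  {"rot": [0, 0, 2], "offset": [2.6, -11.1, 0], "gripper": 0.3},
  {"rot": [0, 0, 2], "offset": [2.6, -11.1, 0], "gripper": 0.3},
  {"rot": [0, 0, 2], "offset": [2.6, -11.1, 4], "gripper": 0.3},
  {"rot": [0, 0, 2], "offset": [2.6, -11.1, 6.6], "gripper": 0.3},
  {"rot": [0, 0, 2], "offset": [2.6, -11.1, 6.8], "gripper": 0.4},
])

```text
time_s: 10.8
position: [0.5968, -0.1578, 0.0779]
tcp_rot: [[0.966, -0.26, -0.007], [-0.26, -0.966, 0.003], [-0.008, -0.001, -1.0]]
force: [-0.7, 0.1, -0.1]
opening: 0.665
```

Request:
arm_command([
  {"rot": [0, 0, 0], "offset": [0, 0, 0], "gripper": 1},
  {"rot": [0, 0, 0], "offset": [0, 0, 0], "gripper": 1},
  {"rot": [0, 0, 0], "offset": [0, 0, 0], "gripper": 1},
  {"rot": [0, 0, 0], "offset": [0, 0, 0], "gripper": 1},
  {"rot": [0, 0, 0], "offset": [0, 0, 0], "gripper": 1},
])

```text
time_s: 11.3
position: [0.6002, -0.1579, 0.0831]
tcp_rot: [[0.966, -0.258, 0.002], [-0.258, -0.966, -0.001], [0.002, 0.001, -1.0]]
force: [-0.5, -1.0, 4.5]
opening: 0.342
```

```bash
python3 g.py .635,-.260,.13,-13 .635,-.26,.08,-13
```

```text
.635,-.260,.13,-13 [ 6.01  8.96 -4.67] [ 0.  -0.1 -2. ]
.635,-.26,.08,-13 [6.   8.96 0.33] [ 0.  -0.1 -2. ]
```

Request:
arm_command([
  {"rot": [0, 0, 0], "offset": [0, 0, -4.8], "gripper": 1},
  {"rot": [0, 0, -1], "offset": [2.5, 2.5, -5.5], "gripper": 1},
  {"rot": [0, 0, -2], "offset": [5, 6, -5.5], "gripper": 1},
  {"rot": [0, 0, -2], "offset": [6, 9, -5.5], "gripper": 1},
  {"rot": [0, 0, -2], "offset": [6, 9, -4], "gripper": 1},
  {"rot": [0, 0, -2], "offset": [6, 9, -1], "gripper": 1},
  {"rot": [0, 0, -2], "offset": [6, 9, 0], "gripper": 1},
  {"rot": [0, 0, -2], "offset": [6, 9, 0], "gripper": 1},
])

```text
time_s: 12.1
position: [0.6335, -0.2589, 0.0813]
tcp_rot: [[0.975, -0.224, -0.002], [-0.224, -0.975, 0.001], [-0.002, -0.001, -1.0]]
force: [-0.5, 0.3, -0.5]
opening: 0.341
```

Request:
arm_command([
  {"rot": [0, 0, 0], "offset": [0, 0, 0], "gripper": 1},
  {"rot": [0, 0, 0], "offset": [0, 0, 0], "gripper": 0.45},
  {"rot": [0, 0, 0], "offset": [0, 0, 0], "gripper": 0.45},
  {"rot": [0, 0, 0], "offset": [0, 0, -4], "gripper": 0.45},
  {"rot": [0, 0, 0], "offset": [0, 0, -9], "gripper": 0.4},
  {"rot": [0, 0, 0], "offset": [0, 0, -13], "gripper": 0.4},
])

```text
time_s: 12.7
position: [0.6345, -0.2599, 0.2136]
tcp_rot: [[0.974, -0.224, 0.001], [-0.224, -0.974, -0.0], [0.001, 0.0, -1.0]]
force: [0.5, -0.2, 0.7]
opening: 0.587
```

```bash
python3 - <<'E'
from h import *
f0=np.load('pics/t0.npz')['f']
d=np.load('pics/t0.npz')
# clamp points (c1 crop px /4 + 195,195)
g=lambda x,y,z: back('t0',195+x/4,195+y/4,z)
A=[g(40,113,.018),g(305,27,.018),g(450,455,.018),g(180,548,.018)]
A=np.array(A);print(A.round(4)); c=A.mean(0);print('clamp c',c)
for i,j in ((3,0),(2,1)): v=A[j]-A[i];print('x axis yaw',np.degrees(np.arctan2(v[1],v[0])),np.linalg.norm(v))
for i,j in ((1,0),(2,3)): v=A[j]-A[i];print('y axis yaw',np.degrees(np.arctan2(v[1],v[0]))-90,np.linalg.norm(v))
print('handle top',g(227,247,.089),'ptr',g(127,296,.034),'mark',g(151,414,.040))
E
python3 g.py .60,.1,.25,18
```

```text
[[0.6992 0.3025 0.018 ]
 [0.7564 0.1233 0.018 ]
 [0.4637 0.0288 0.018 ]
 [0.4068 0.2066 0.018 ]]
clamp c [0.58151866 0.16529171 0.018     ]
x axis yaw 18.161561599562354 0.30776119702560123
x axis yaw 17.878230090489563 0.3075744489939136
y axis yaw 17.6875176195918 0.18812423791687904
y axis yaw 17.74214716612643 0.186601828336828
handle top [0.59526052 0.16770782 0.089     ] ptr [0.57162224 0.23997286 0.034     ] mark [0.49338101 0.22267662 0.04      ]
.60,.1,.25,18 [-11.43 -34.29  -3.65] [  0.  -0. -31.]
```

Request:
arm_command([
  {"rot": [0, 0, -31], "offset": [-12, -42, -4], "gripper": 0.3},
  {"rot": [0, 0, -31], "offset": [-12, -42, -4], "gripper": 0.3},
  {"rot": [0, 0, -31], "offset": [-12, -42, -4], "gripper": 0.3},
  {"rot": [0, 0, -31], "offset": [-12, -42, -4], "gripper": 0.3},
  {"rot": [0, 0, -31], "offset": [-12, -42, -4], "gripper": 0.3},
  {"rot": [0, 0, -31], "offset": [-12, -42, -4], "gripper": 0.3},
  {"rot": [0, 0, -31], "offset": [-12, -42, -4], "gripper": 0.3},
  {"rot": [0, 0, -31], "offset": [-12, -42, -4], "gripper": 0.3},
])

```text
time_s: 13.5
position: [0.613, 0.14, 0.2485]
tcp_rot: [[0.951, 0.309, 0.0], [0.309, -0.951, 0.0], [0.0, -0.0, -1.0]]
force: [0.9, 0.5, -0.6]
opening: 0.701
```

```bash
python3 g.py .5953,.1677,.21,17.9
```

```text
.5953,.1677,.21,17.9 [-0.83 -3.18  3.85] [-0.  -0.   0.1]
```

Request:
arm_command([
  {"rot": [0, 0, 0], "offset": [-0.6, -2.8, 3.8], "gripper": 0.3},
  {"rot": [0, 0, 0], "offset": [-0.6, -2.8, 3.8], "gripper": 0.3},
  {"rot": [0, 0, 0], "offset": [-0.6, -2.8, 3.8], "gripper": 0.3},
  {"rot": [0, 0, 0], "offset": [-0.6, -2.8, 3.8], "gripper": 0.3},
])

```text
time_s: 13.9
position: [0.6004, 0.1618, 0.2109]
tcp_rot: [[0.951, 0.309, 0.002], [0.309, -0.951, -0.0], [0.002, 0.001, -1.0]]
force: [0.3, -0.0, -0.0]
opening: 0.698
```

Run:
```python
from h import *
snap('wrist','w4');snap('top','t1')
w=np.load('pics/w4.npz')['f'];t=np.load('pics/t1.npz')['f']
o=np.zeros((600,800,3),np.uint8)
o[:400,:800]=cv2.resize(w[60:360,20:620],(800,400),interpolation=cv2.INTER_CUBIC)
o[400:,:300]=cv2.resize(t[222:302,320:440],(300,200),interpolation=cv2.INTER_CUBIC)
cv2.imwrite('pics/c4.png',o); print(bot.read_state()['position'])
```

```text
[0.60062669 0.16130524 0.21126697]
```

View pics/c4.png

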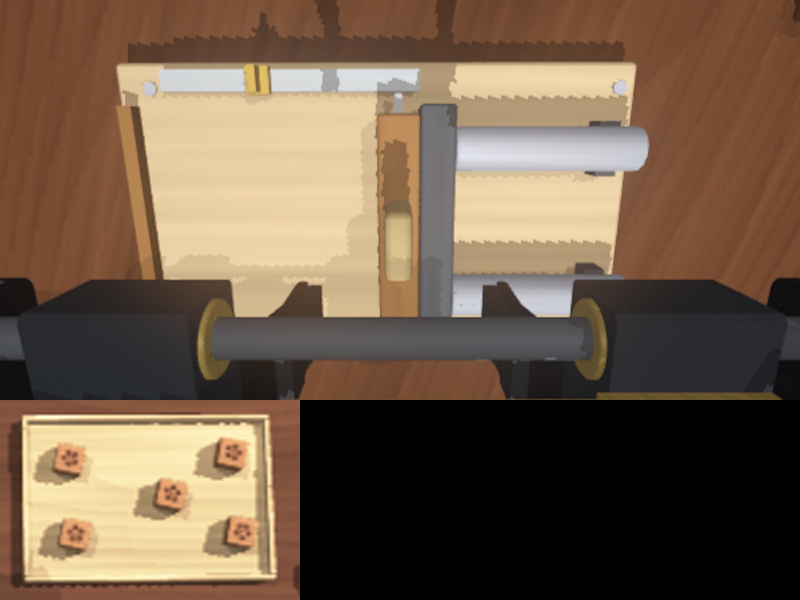

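Run:
```python
from h import *
g=lambda x,y,z: back('w4',20+x*.75,60+y*.75,z)
yaw=np.radians(17.9);ex=np.array([np.cos(yaw),np.sin(yaw)]);ey=np.array([-ex[1],ex[0]])
c=np.array([.5815,.1653])
for n,x,y,z in [('h top bl',386,281,.089),('h top br',411,280,.089),('h top tl',387,236,.089),('h top tl2',387,210,.089),('ptr',398,97,.034),('jaw left',378,113,.048),('jaw right',419,113,.048),('mark L',247,66,.04),('mark R',270,66,.04),('markmid',258,66,.04),('mark bot',258,95,.04),('fence L',420,104,.05),('baseTL',118,64,.018),('base TR',635,64,.018)]:
    p=g(x,y,z)[:2];d=p-c;print(n,p.round(4),'clamp frame',(d@ex).round(4),(d@ey).round(4))
w=np.load('pics/w4.npz')['f']
t=cv2.resize(w[100:140,190:350],None,fx=5,fy=5,interpolation=cv2.INTER_CUBIC)
h=cv2.resize(w[200:280,270:370],None,fx=4,fy=4,interpolation=cv2.INTER_CUBIC)
o=np.zeros((530,800,3),np.uint8);o[:200]=t;o[205:525,:400]=h
cv2.imwrite('pics/c5.png',o)
```

```text
h top bl [0.5957 0.1536] clamp frame 0.0099 -0.0155
h top br [0.6074 0.158 ] clamp frame 0.0224 -0.0149
h top tl [0.5892 0.1758] clamp frame 0.0106 0.0076
h top tl2 [0.5853 0.188 ] clamp frame 0.0106 0.0205
ptr [0.5731 0.2419] clamp frame 0.0156 0.0754
jaw left [0.5657 0.2299] clamp frame 0.0048 0.0663
jaw right [0.5868 0.2368] clamp frame 0.027 0.0664
mark L [0.49   0.2314] clamp frame -0.0668 0.091
mark R [0.5019 0.2353] clamp frame -0.0542 0.0911
markmid [0.4957 0.2333] clamp frame -0.0608 0.0911
mark bot [0.4992 0.2186] clamp frame -0.0619 0.076
fence L [0.5858 0.2412] clamp frame 0.0274 0.0709
baseTL [0.4099 0.2093] clamp frame -0.1498 0.0946
base TR [0.7002 0.3038] clamp frame 0.1555 0.0953
```

View pics/c5.png

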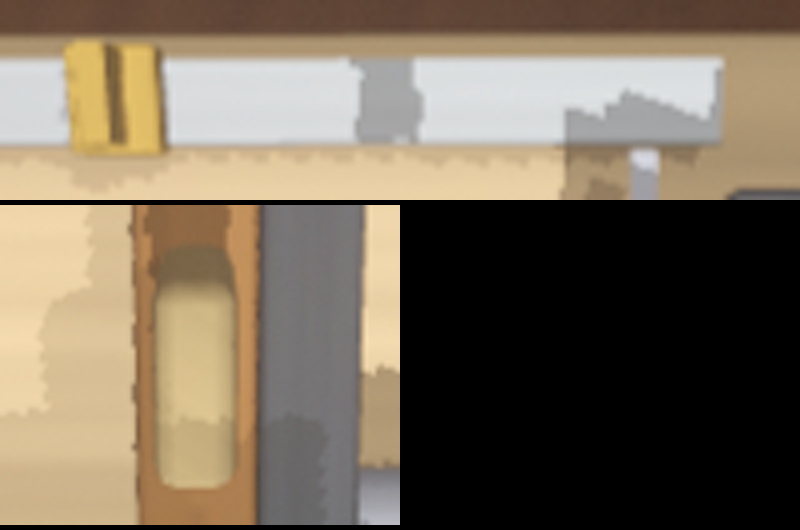

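```bash
cat >> h.py <<'E'
yaw=np.radians(17.9);ex=np.array([np.cos(yaw),np.sin(yaw)]);ey=np.array([-ex[1],ex[0]]);cc=np.array([.5815,.1653])
def cl(p): d=np.array(p)[:2]-cc; return np.array([d@ex,d@ey]).round(4)
E
python3 - <<'E'
from h import *
for n,u,v,z in [('h c',319.2,245.4,.089),('finR',211,130,.04),('finC',207.6,130,.04),('ptrL',190+630/5,130+1,.034),('ptrR',190+659/5,131,.034)]:
    p=back('w4',u,v,z);print(n,p.round(4),cl(p))
h=cc+.016*ex+cl(back('w4',319.2,245.4,.089))[1]*ey;print(h)
print(goal([*h,.128],17.9))
E
```

```text
h c [0.5965 0.1722 0.089 ] [0.0164 0.002 ]
finR [0.4973 0.2189 0.04  ] [-0.0637  0.0769]
finC [0.4949 0.2181 0.04  ] [-0.0662  0.0769]
ptrL [0.5709 0.2425 0.034 ] [0.0137 0.0767]
ptrR [0.5751 0.2438 0.034 ] [0.018  0.0767]
[0.5961108  0.17212089]
(array([-0.12, -1.17,  8.33]), array([ 0. , -0.2,  0. ]))
```

Request:
arm_command([
  {"rot": [0, 0, 0], "offset": [-0.1, -1.2, 3], "gripper": 0.4},
  {"rot": [0, 0, 0], "offset": [-0.1, -1.2, 6], "gripper": 0.5},
  {"rot": [0, 0, 0], "offset": [-0.1, -1.2, 8.3], "gripper": 0.5},
  {"rot": [0, 0, 0], "offset": [-0.1, -1.2, 8.3], "gripper": 0.5},
  {"rot": [0, 0, 0], "offset": [-0.1, -1.2, 8.3], "gripper": 1},
  {"rot": [0, 0, 0], "offset": [-0.1, -1.2, 8.3], "gripper": 1},
  {"rot": [0, 0, 0], "offset": [-0.1, -1.2, 8.3], "gripper": 1},
  {"rot": [0, 0, 0], "offset": [-0.1, -1.2, 8.3], "gripper": 1},
])

```text
time_s: 14.8
position: [0.5953, 0.1737, 0.1285]
tcp_rot: [[0.951, 0.309, 0.002], [0.309, -0.951, 0.0], [0.002, 0.0, -1.0]]
force: [-0.7, -0.4, 0.6]
opening: 0.219
```

Request:
arm_command([
  {"rot": [0, 0, 0], "offset": [0, 0, 0], "gripper": 1},
  {"rot": [0, 0, 0], "offset": [0, 0, 0], "gripper": 1},
  {"rot": [0, 0, 0], "offset": [0, 0, 0], "gripper": 1},
])

```text
time_s: 15.1
position: [0.5947, 0.1737, 0.1281]
tcp_rot: [[0.951, 0.31, 0.001], [0.31, -0.951, -0.0], [0.001, 0.0, -1.0]]
force: [-0.9, -0.9, 5.3]
opening: 0.161
```

Request:
arm_command([
  {"rot": [0, 0, 0], "offset": [-1, 0, 0], "gripper": 1},
  {"rot": [0, 0, 0], "offset": [-2, 0, 0], "gripper": 1},
  {"rot": [0, 0, 0], "offset": [-3, 0, 0], "gripper": 1},
  {"rot": [0, 0, 0], "offset": [-4, 0, 0], "gripper": 1},
  {"rot": [0, 0, 0], "offset": [-5, 0, 0], "gripper": 1},
  {"rot": [0, 0, 0], "offset": [-6, 0, 0], "gripper": 1},
  {"rot": [0, 0, 0], "offset": [-7, 0, 0], "gripper": 1},
  {"rot": [0, 0, 0], "offset": [-7.5, 0, 0], "gripper": 1},
])

```text
time_s: 15.9
position: [0.529, 0.1522, 0.1281]
tcp_rot: [[0.951, 0.308, 0.016], [0.308, -0.951, 0.004], [0.016, 0.001, -1.0]]
force: [12.1, 8.8, -6.0]
opening: 0.161
```

Request:
arm_command([
  {"rot": [0, 0, 0], "offset": [0, 0, 0], "gripper": 1},
  {"rot": [0, 0, 0], "offset": [0, 0, 0], "gripper": 1},
  {"rot": [0, 0, 0], "offset": [0, 0, 0], "gripper": 1},
])

```text
time_s: 16.2
position: [0.5294, 0.1523, 0.1281]
tcp_rot: [[0.951, 0.308, 0.016], [0.308, -0.951, 0.004], [0.016, 0.001, -1.0]]
force: [10.5, 7.7, -4.6]
opening: 0.158
```

Run:
```python
from h import *
snap('wrist','w6');snap('side','s6');snap('top','t6')
print(cl(bot.read_state()['position']))
print([proj(n,[*(cc-.066*ex+.077*ey),.037]) for n in('w6','s6','t6')])
```

```text
[-0.0535  0.0036]
[array([293.41297822, 144.95641697]), array([214.1945362 , 233.82264425]), array([234.62600799, 297.89608759])]
```

Run:
```python
from h import *
w=np.load('pics/w6.npz')['f'];s=np.load('pics/s6.npz')['f']
o=np.zeros((600,800,3),np.uint8)
o[:350]=cv2.resize(w[115:165,263:377],(800,350),interpolation=cv2.INTER_CUBIC)
o[355:595,:400]=cv2.resize(s[210:258,180:260],(400,240),interpolation=cv2.INTER_CUBIC)
cv2.imwrite('pics/c6.png',o)
```

```text
(no output)
```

View pics/c6.png

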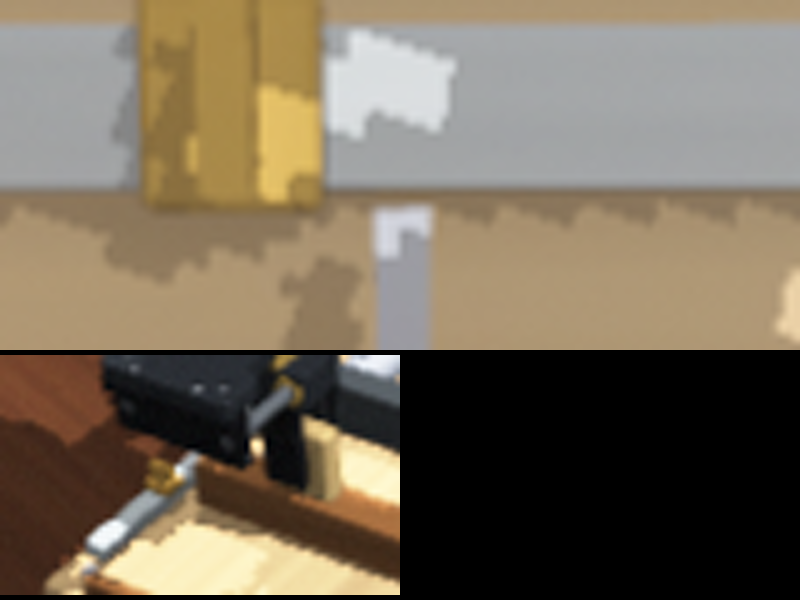

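Run:
```python
from h import *
f=cl(back('w6',263+225/7.02,144.2,.040));p=cl(back('w6',263+404/7.02,144.5,.034));print(f,p,f-p)
```

```text
[-0.065   0.0773] [-0.0519  0.0773] [-0.0131  0.    ]
```

Request:
arm_command([
  {"rot": [0, 0, 0], "offset": [-0.5, 0, 0], "gripper": 1},
  {"rot": [0, 0, 0], "offset": [-1.0, 0, 0], "gripper": 1},
  {"rot": [0, 0, 0], "offset": [-1.3, 0, 0], "gripper": 1},
  {"rot": [0, 0, 0], "offset": [-1.37, 0, 0], "gripper": 1},
  {"rot": [0, 0, 0], "offset": [-1.37, 0, 0], "gripper": 1},
  {"rot": [0, 0, 0], "offset": [-1.37, 0, 0], "gripper": 1},
  {"rot": [0, 0, 0], "offset": [-1.37, 0, 0], "gripper": 1},
])

```text
time_s: 17.05
position: [0.5172, 0.1483, 0.1281]
tcp_rot: [[0.951, 0.308, 0.017], [0.308, -0.951, 0.004], [0.018, 0.001, -1.0]]
force: [12.0, 8.2, -6.2]
opening: 0.163
```

Run:
```python
from h import *
snap('wrist','w7');snap('side','s7')
print(cl(bot.read_state()['position']))
c=proj('w7',[*(cc-.065*ex+.077*ey),.037]).round().astype(int);print(c)
x0,y0=c[0]-57,c[1]-30;print(x0,y0)
w=np.load('pics/w7.npz')['f'];s=np.load('pics/s7.npz')['f']
o=np.zeros((600,800,3),np.uint8)
o[:350]=cv2.resize(w[y0:y0+50,x0:x0+114],(800,350),interpolation=cv2.INTER_CUBIC)
o[355:595,:400]=cv2.resize(s[210:258,180:260],(400,240),interpolation=cv2.INTER_CUBIC)
cv2.imwrite('pics/c7.png',o)
```

```text
[-0.0665  0.0036]
[320 145]
263 115
```

View pics/c7.png

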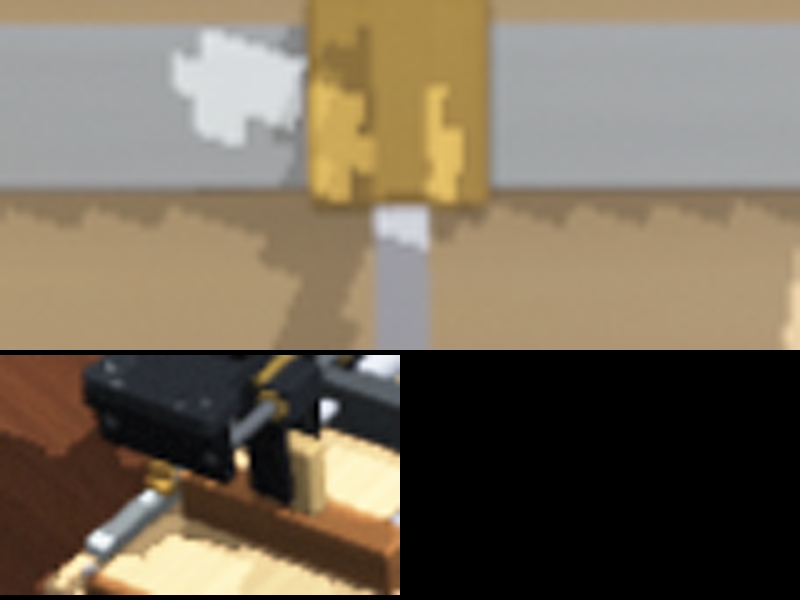

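Run:
```python
from h import *
s=bot.read_state();print(s['time_s'],cl(s['position']),s['qvel'].round(2),s['opening'],s['force'])
print(ticket.hand_in())
```

```text
17.15 [-0.0665  0.0036] [ 0.02 -0.03  0.01 -0.02 -0.   -0.01] 0.16159846257358554 [11.43274284  8.98072461 -5.91689688]
the job is handed in; nothing more can be done
None
```

The job is handed in at about 17 s on the robot's clock, well inside the 72 s limit.

- **Blocks:** I picked up four of the five blocks and set them near the tray's corners, with the middle one left where it was. The top-camera picture taken after the last placement showed all five on the tray floor. By their set-down positions the gaps are well over 15 mm. I did not measure them in that picture.
- **Clamp:** I then gripped the jaw handle and pulled it about 81 mm. In the last close wrist picture the pointer stood level with the middle of the brass fin to within about 0.5 mm. The opening still read the handle's 14 mm and the arm was at rest with the grip held.
- **Other things:** I never went near the bowl, hammer, brush or the black and blue look-alikes, and I saw no sign that the marker moved. I took no whole-table picture at the end to check them.

No check failed or disagreed. The highest wrist force I read was about 15 N, during the pull.

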